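Open the leaning sensor canister and park its screw cap

ROBOT

A 6-joint arm with a two-finger parallel gripper is mounted at the origin on the work surface. World frame = base frame: x ahead of the robot, y to its left, z up, the work surface at z = 0. Lengths are in m, angles in rad, forces in N, time in s.
With the tool pointing down it reaches from about 0.275 to 1 m from the base axis. Payload 8.4 kg.
Tool frame: the origin (TCP) lies on the centre line of the jaws, within the pads' length; the fingertips stand 17 mm ahead of it and the grasp point (between the pads) lies 2 mm behind it (bot.tcp_to_tips is the z of the fingertips in the tool frame, in m); z points along the fingers, y is the line along which they close (so a half turn about z gives the same grasp; the last joint's range is limited). The gripper opens to 85 mm and grips with 20 to 120 N. Pads are 22 mm wide; open, the fingers measure 114 mm over their backs; the gripper's body (76 mm by 85 mm) begins 54 mm behind the grasp point. The pads swing forward as they close: fully open they stand 13 mm farther back than shut.
Start: joints at [-1.136, 0.353, 1.633, -0, 1.155, -0.002], TCP at [0.264, -0.566, 0.248] pointing down, gripper open.
Joint ranges: [-2.63, 2.63], [-0.92, 2.1], [0.06, 2.66], [-1.3, 4.44], [0, 2.69], [-3.02, 3.02]. Speed limits (rad/s): [2.22, 2.22, 2.79, 3.14, 3.14, 3.14].

INTERFACE

Orientations are given as a unit quaternion [x, y, z, w].
In Python, from workcell import bot, hand, kinematics, get_obs, vision, hand_in gives the robot as it stands. The module is installed in compiled form; this text tells all that it offers. Calls block until the motion is done:
- bot.reach(position, orientation): joint-space move of the TCP to a pose.
- bot.servo_line(position, ori=None, velocity=0.15): straight line of the TCP; ori=None keeps the orientation; velocity is the mean speed in m/s.
- bot.goto_joints(angles): joint-space move.
- hand.move_gripper(opening, strength=None): finger opening in m; strength is the grip in N (None keeps the last); returns when the fingers have stopped.
- bot.dwell(seconds).
- kinematics.solve_ik(position, orientation): joint angles nearest the present ones, or None.
- get_obs(): the state.
- vision.read_camera(name): name is "side" or "top" or "wrist"; returns a dict with "frame" (420x560x3 uint8, red, green, blue), "intrinsics" (3x3 intrinsics, pixels), "dist" ([k1, k2, p1, p2, k3] as OpenCV has them; the pictures are not rectified), "view" (4x4, takes a point from world to camera coordinates). Camera axes: x right, y down, z forward; pixel columns grow to the right and rows downward; lengths in m; the calibration is good to about 2 mm. A picture is of the moment at which its call begins. There is no depth.
A pose or a line that the arm cannot do raises bot.IKError and nothing moves.
- hand_in(): hands the job in; it is judged then, once.
The state is a dict: "time_s": time; "joint_pos": joint angles; "joint_vel": joint speeds; "joint_efforts": joint torques, N m; "position": TCP position; "orientation": TCP orientation; "wrist_force": force on the tool from outside, world axes, zero at the start; "ft_torque": the same for the moment, N m; "gripper_width": finger opening in m; "grip_force": force on a finger pad.
Only numpy, scipy, OpenCV 4.12 (cv2) and the standard library are available. Lean on these libraries where they do the work, as an engineer would, in place of code of your own. Each camera call takes 0.05 s, during which the arm holds its last target. There are 200 camera calls.

TASK

The grey sensor canister leans in its service stand with its orange cap screwed on. Unscrew the cap anticlockwise, without forcing it, until its thread comes free, lift it off along the canister's axis, and park it mouth down on the white spigot of the blue parts tray, fully home on the black pad. Set the cap down, do not let it drop, let go of it, and leave the couplant bottle, the steel step wedge and the finned load where they are.

Things in the scene. Friction and masses are not known exactly. Their poses are not given: they have to be found in the camera images.
- canister: grey cylindrical sensor canister, 76 mm diameter, 150 mm long, clamped in a fixed aluminium stand (foot 200 x 130 mm, two side cheeks, all lower than the cap); leans 30 degrees from vertical. Origin: centre of its lower end; z along its axis, up and out through the cap. A neck 38 mm long, 44 mm diameter over its thread, rises from its flat upper shoulder (z = 150 to 188 mm).
- shoulder (a point): centre of the canister's shoulder (z = 150 mm), on which the cap's rim rests at the start; axes as the canister's. Thread on the neck: right-hand, single start, 8 mm pitch: the cap rises 8 mm per turn anticlockwise seen from outside, with 2 mm of axial play, and turns lightly. It comes free about 1.6 turns from the start, 12.5 mm up.
- cap: orange screw cap, 81 mm high, about 0.16 kg, loose but for its thread, screwed down at the start. Origin: centre of its open mouth; z along its axis from mouth to knob. Ribbed skirt 64 mm diameter, z = 0 to 45 mm, then a round knob 46 mm diameter, z = 45 to 81 mm, that can be gripped anywhere around. Mouth 46 mm wide, 36 mm between the thread lugs, 41 mm deep.
- knob (a point): middle of the cap's round knob, on the cap's axis 63 mm from its mouth (z = 63 mm): the height to grip; axes as the cap's.
- tray: blue open parts tray, 200 x 140 mm, 16 mm rim, fixed, level. Origin: centre of its underside, on the bench. At its centre a black round pad, 74 mm diameter, top 10 mm above the bench, and on it a white spigot, 30 mm diameter, its chamfered top 40 mm above the bench. Two O-rings and a green-lidded grease pot, up to 27 mm high, lie near its ends.
- seat (a point): centre of the black pad's top face on the tray, 10 mm above the bench; the cap's mouth centre (its origin) comes here when the cap is fully home.
- bottle: upright yellow couplant bottle with paper label and white cap, 52 mm diameter, 125 mm tall; origin at the centre of its foot. Bystander.
- wedge: steel step wedge block of four steps, 104 x 30 mm, 14 to 47 mm high, lying flat; origin at the centre of its underside. Bystander.
- load: black finned load with steel and brass connectors, 136 mm long, fins 44 x 44 mm, lying on its fins; origin under its middle, on the bench. Bystander.
Not all that is in view belongs to the job. Several things have the shape of the cap; the one meant has the colours described above.

How it is judged:
By the outcome, as a careful person would: the job done as asked, in the order asked, and still so for the second after the job is handed in, with the robot touching nothing.
It also fails if it takes over 72 s, if anything falls off the work surface, if the arm or the gripper's body presses on something with over 40 N, if the wrist force passes 120 N, or if a joint passes its speed limit or range.

## Working session

There is one attempt and no reset: what is moved stays moved. The work goes in short steps, each a Python script; the robot and the scene stay as the last script left them, time stands still between calls to the robot, and variables do not carry over. Pictures are saved under pics/ and viewed, at most 10 in all, crops included, and the job is handed in when it is done.

```bash
mkdir -p pics; python3 - <<'E'
from workcell import vision,get_obs
import cv2,numpy as np,pickle
d={}
for n in("side","top","wrist"):
    c=vision.read_camera(n);d[n]=c
    cv2.imwrite(f"pics/{n}0.png",c["frame"][:,:,::-1])
    V=c["view"];print(n,np.round(-V[:3,:3].T@V[:3,3],3),np.round(V[2,:3],2),c["intrinsics"][0,0],np.round(c["dist"],3))
pickle.dump(d,open("d0.pkl","wb"));print(get_obs())
a=cv2.imread("pics/side0.png");b=cv2.imread("pics/top0.png")
E
```

```text
side [0.083 0.741 0.873] [ 0.42 -0.61 -0.67] 525.9838295438874 [-0.072  0.     0.     0.     0.   ]
top [0.383 0.059 1.055] [ 0.19  0.02 -0.98] 448.6801502493364 [-0.097  0.     0.     0.     0.   ]
wrist [ 0.332 -0.535  0.373] [-0.26 -0.12 -0.96] 300.3330182175468 [-0.062  0.     0.     0.     0.   ]
{'time_s': 0.15, 'joint_pos': array([-1.13641477e+00,  3.53489993e-01,  1.63399420e+00, -1.83810640e-05,
        1.15517368e+00, -2.40106342e-03]), 'joint_vel': array([ 0.00032647, -0.00133146, -0.00151817, -0.00020828, -0.00055125,
        0.00061197]), 'joint_efforts': array([ 2.62609692e-04, -6.05637932e+01, -3.42338812e+01,  7.60302328e-05,
        6.20540319e-03, -1.52295149e-05]), 'position': array([ 0.26423624, -0.56600338,  0.24772031]), 'orientation': array([ 9.76246307e-01,  2.16663021e-01, -1.22356826e-04, -5.18432316e-04]), 'wrist_force': array([ 0.08260822, -0.60689715,  1.13332466]), 'ft_torque': array([0.02716792, 0.00376623, 0.03026352]), 'grip_force': 0.0, 'gripper_width': 0.08520194072962349}
```

View pics/side0.png

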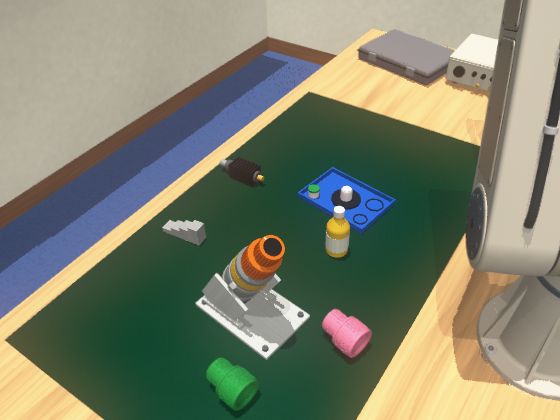

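View pics/top0.png

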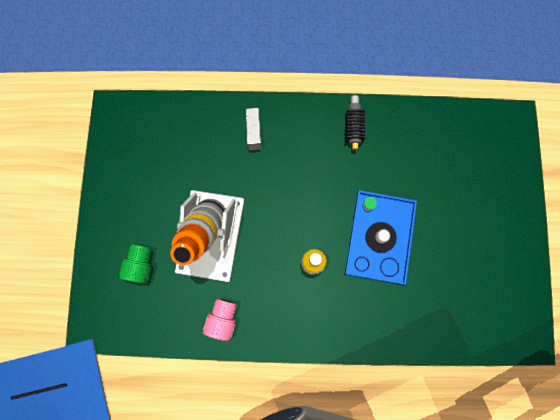

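The side view shows three cap-shaped things: orange (262,255), pink (347,332) and green (232,383). The top view has the same three, orange at (188,245), pink at (221,320) and green at (137,265). Only the orange one is on the grey canister in the stand, so it is the one meant. The tray spigot is at (346,192) in the side view and (383,237) in the top view. Next I'll confirm in an enlarged crop and segment the cap.

```bash
cat > h.py <<'E'
import numpy as np,cv2
from scipy.spatial.transform import Rotation as R
def proj(P,c):
    V=c["view"];return cv2.projectPoints(np.asarray(P,float).reshape(-1,3),cv2.Rodrigues(V[:3,:3])[0],V[:3,3],c["intrinsics"],c["dist"])[0][:,0]
def ray(px,c):
    u=cv2.undistortPoints(np.array([[px]],float),c["intrinsics"],c["dist"])[0,0]
    V=c["view"];return -V[:3,:3].T@V[:3,3], V[:3,:3].T@np.array([*u,1])
def onplane(px,c,z):
    o,d=ray(px,c);return o+d*(z-o[2])/d[2]
def axis(lean,az): return np.array([np.sin(lean)*np.cos(az),np.sin(lean)*np.sin(az),np.cos(lean)])
def capmask(p,a,c,s=4):
    "filled silhouette of cap, mouth centre p, axis a; supersampled"
    B=np.linalg.svd(a[None])[2][1:];t=np.linspace(0,2*np.pi,60)[:,None]
    ring=lambda z,r:p+a*z+r*(np.cos(t)*B[0]+np.sin(t)*B[1])
    m=np.zeros((420*s,560*s),np.uint8)
    for z0,z1,r in((0,.045,.032),(.045,.081,.023)):
        q=proj(np.r_[ring(z0,r),ring(z1,r)],c)
        cv2.fillConvexPoly(m,cv2.convexHull(np.round((q+.5)*s).astype(np.int32)),255)
    return cv2.resize(m,(560,420),interpolation=cv2.INTER_AREA)/255.
E
python3 - <<'E'
import pickle;from h import *
d=pickle.load(open("d0.pkl","rb"));out=[]
for n,(x,y) in(("side",(215,215)),("top",(145,190))):
    f=d[n]["frame"];hsv=cv2.cvtColor(f,cv2.COLOR_RGB2HSV)
    h,s,v=cv2.split(hsv);m=((h<=14)&(s>150)&(v>70)).astype(np.uint8)*255
    roi=np.zeros_like(m);roi[y:y+100,x:x+100]=1;m*=roi
    k,l,st,_=cv2.connectedComponentsWithStats(m);m=(l==1+np.argmax(st[1:,4])).astype(np.uint8)*255
    cs,_=cv2.findContours(m,cv2.RETR_EXTERNAL,2);cv2.drawContours(m,cs,-1,255,-1)
    d[n]["mask"]=m;print(n,st[1:].tolist())
    a=cv2.resize(f[y:y+100,x:x+100],(390,390),interpolation=2);b=cv2.resize(m[y:y+100,x:x+100],(195,195))
    out.append(np.vstack([a,np.hstack([cv2.merge([b]*3),np.zeros((195,195,3),np.uint8)])]))
pickle.dump(d,open("d0.pkl","wb"))
cv2.imwrite("pics/crop1.png",np.hstack(out)[:,:,::-1])
for n,px in(("side",(346.5,189)),("top",(383.5,236.5))): print(n,onplane(px,d[n],.04))
E
```

```text
side [[241, 235, 44, 45, 1173]]
top [[171, 224, 38, 37, 599], [172, 246, 19, 19, 79], [171, 257, 1, 1, 1], [189, 263, 1, 1, 1], [191, 262, 1, 1, 1], [182, 265, 2, 1, 2]]
side [ 0.52042815 -0.15743664  0.04      ]
top [ 0.51845334 -0.15907053  0.04      ]
```

View pics/crop1.png

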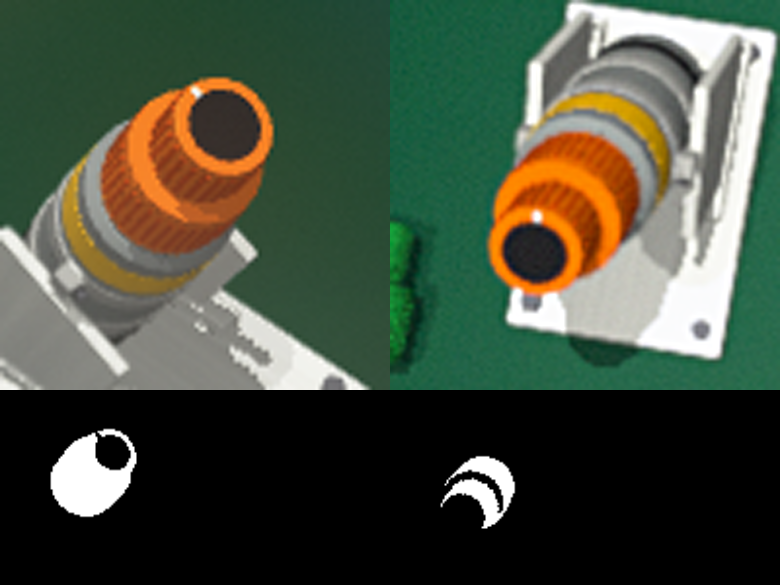

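The crop confirms the orange cap with a black disc and white index mark on its knob, on the grey canister with its gold band. The mask threshold is too narrow, so I'll widen it, then fit the pose to the silhouettes.

```bash
cat > fit.py <<'E'
import pickle;from h import *
from scipy.optimize import minimize
d=pickle.load(open("d0.pkl","rb"))
for n,(x,y) in(("side",(215,215)),("top",(145,190))):
    h,s,v=cv2.split(cv2.cvtColor(d[n]["frame"],cv2.COLOR_RGB2HSV));m=(((h<=18)|(h>175))&(s>140)&(v>50)).astype(np.uint8)*255
    roi=np.zeros_like(m);roi[y:y+100,x:x+100]=1;m*=roi
    m=cv2.morphologyEx(m,cv2.MORPH_CLOSE,np.ones((3,3),np.uint8))
    k,l,st,_=cv2.connectedComponentsWithStats(m);m=(l==1+np.argmax(st[1:,4])).astype(np.uint8)*255
    cs,_=cv2.findContours(m,cv2.RETR_EXTERNAL,2);cv2.drawContours(m,cs,-1,255,-1)
    d[n]["mask"]=cv2.GaussianBlur(m/255.,(0,0),.8);print(n,m.sum()/255)
def cost(q,names=("side","top"),lean=None):
    a=axis(q[3] if lean is None else lean,q[4]);return sum(((cv2.GaussianBlur(capmask(q[:3],a,d[n]),(0,0),.8)-d[n]["mask"])**2).sum() for n in names)
# seed: disc centre from the two rays
def tri(p1,p2):
    A=[];b=[]
    for p,n in((p1,"side"),(p2,"top")):
        o,r=ray(p,d[n]);r/=np.linalg.norm(r);M=np.eye(3)-np.outer(r,r);A.append(M);b.append(M@o)
    return np.linalg.lstsq(np.vstack(A),np.hstack(b),rcond=None)[0]
t=tri((215+224/3.9,215+126/3.9),(145+145/3.9,190+252/3.9));print("disc",t)
best=min((minimize(cost,[*(t-.081*axis(.5236,az)),.5236,az],method="Nelder-Mead",options=dict(initial_simplex=np.array([t.tolist()+[.5236,az]]*6)-np.r_[.081*axis(.5236,az),0,0]+np.vstack([np.zeros(5),np.diag([.006,.006,.006,.08,.2])]),maxiter=400,xatol=1e-4,fatol=.01)) for az in(2.2,2.8)),key=lambda r:r.fun)
print(best.fun,best.x,"lean",np.degrees(best.x[3:]))
q=minimize(lambda q:cost(np.r_[q[:3],.5236,q[3]]),best.x[[0,1,2,4]],method="Nelder-Mead",options=dict(initial_simplex=best.x[[0,1,2,4]]+np.vstack([np.zeros(4),np.diag([.004,.004,.004,.1])])))
print("lean fixed",q.fun,q.x,np.degrees(q.x[3]))
a=axis(.5236,q.x[3]);p=q.x[:3];print("axis",a,"top",p+.081*a,"foot",p-.15*a)
np.save("pose.npy",np.r_[p,a])
E
python3 fit.py
```

```text
side 1454.0
top 1182.0
disc [0.44922302 0.25263906 0.23505491]
27.7392823524164 [0.48916889 0.24746987 0.16773233 0.50798034 2.96984723] lean [ 29.10512951 170.15971197]
lean fixed 29.63050951758894 [0.48956151 0.24728818 0.16742992 2.96816725] 170.0634560945717
axis [-0.49250078  0.08627887  0.86602479] top [0.44966895 0.25427677 0.23757793] foot [0.56343663 0.23434635 0.0375262 ]
```

```bash
cat >> h.py <<'E'
def toolR(a,yaw):
    "tool z = -a; yaw about a (anticlockwise +)"
    z=-a;x=np.cross([0,1,0],z);x/=np.linalg.norm(x);y=np.cross(z,x)
    return R.from_rotvec(yaw*a)*R.from_matrix(np.c_[x,y,z])
E
python3 - <<'E'
from h import *
from workcell import bot,kinematics,get_obs
P=np.load("pose.npy");p,a=P[:3],P[3:]
for y in range(-180,181,30):
    r=[]
    for h in(.064,.16):
        q=kinematics.solve_ik(p+a*h,toolR(a,np.radians(y)).as_quat());r.append(None if q is None else np.round(q,2))
    print(y,*r)
for y in(-90,0,90):print("tray",y,kinematics.solve_ik([.5194,-.1582,.076],toolR(np.array([0,0,1.]),np.radians(y)).as_quat()))
E
```

```text
-180 [ 0.75  0.1   2.14 -0.68  0.68  2.84] [ 0.85 -0.06  2.09 -0.58  0.9   2.76]
-150 [ 0.75  0.1   2.14 -0.68  0.68  2.32] [ 0.85 -0.06  2.09 -0.58  0.9   2.24]
-120 [ 0.75  0.1   2.14 -0.68  0.68  1.79] [ 0.85 -0.06  2.09 -0.58  0.9   1.72]
-90 [ 0.75  0.1   2.14 -0.68  0.68  1.27] [ 0.85 -0.06  2.09 -0.58  0.9   1.19]
-60 [ 0.75  0.1   2.14 -0.68  0.68  0.75] [ 0.85 -0.06  2.09 -0.58  0.9   0.67]
-30 [ 0.75  0.1   2.14 -0.68  0.68  0.22] [ 0.85 -0.06  2.09 -0.58  0.9   0.14]
0 [ 0.75  0.1   2.14 -0.68  0.68 -0.3 ] [ 0.85 -0.06  2.09 -0.58  0.9  -0.38]
30 [ 0.75  0.1   2.14 -0.68  0.68 -0.82] [ 0.85 -0.06  2.09 -0.58  0.9  -0.9 ]
60 [ 0.75  0.1   2.14 -0.68  0.68 -1.35] [ 0.85 -0.06  2.09 -0.58  0.9  -1.43]
90 [ 0.75  0.1   2.14 -0.68  0.68 -1.87] [ 0.85 -0.06  2.09 -0.58  0.9  -1.95]
120 [ 0.75  0.1   2.14 -0.68  0.68 -2.4 ] [ 0.85 -0.06  2.09 -0.58  0.9  -2.47]
150 [ 0.75  0.1   2.14 -0.68  0.68 -2.92] [ 0.85 -0.06  2.09 -0.58  0.9  -3.  ]
180 [ 0.75  0.1   2.14 -0.68  0.68  2.84] [ 0.85 -0.06  2.09 -0.58  0.9   2.76]
tray -90 [-2.98417985e-01  4.55714019e-01  1.93885625e+00 -4.44089210e-16
  7.47022390e-01 -2.98417985e-01]
tray 0 [-2.98417985e-01  4.55714019e-01  1.93885625e+00 -4.44089210e-16
  7.47022390e-01 -1.86921431e+00]
tray 90 [-2.98417985e-01  4.55714019e-01  1.93885625e+00 -4.44089210e-16
  7.47022390e-01  2.84317467e+00]
```

```bash
cat >> h.py <<'E'
def jq(p,a,h,yaw):
    from workcell import kinematics
    q=np.array(kinematics.solve_ik(p+a*h,toolR(a,0).as_quat()));q[5]-=np.radians(yaw);assert abs(q[5])<3.0,q
    return q
def st(*m):
    from workcell import get_obs
    o=get_obs();print(*m,"t%.2f"%o["time_s"],np.round(o["position"],4),"F",np.round(o["wrist_force"],1),"T",np.round(o["ft_torque"],2),"w%.4f g%.1f"%(o["gripper_width"],o["grip_force"]),"j6 %.2f"%o["joint_pos"][5]);return o
E
python3 - <<'E'
from h import *
from workcell import bot,vision
import pickle
P=np.load("pose.npy");p,a=P[:3],P[3:]
bot.goto_joints(jq(p,a,.22,-185));st()
c=vision.read_camera("wrist");pickle.dump(c,open("w1.pkl","wb"))
f=c["frame"].copy()
t=np.linspace(0,2*np.pi,40)[:,None];B=np.linalg.svd(a[None])[2][1:]
for z,r in((0,.032),(.045,.032),(.081,.023)):
    cv2.polylines(f,[np.round(proj(p+a*z+r*(np.cos(t)*B[0]+np.sin(t)*B[1]),c)).astype(np.int32)],True,(0,255,255),1)
cv2.imwrite("pics/w1.png",f[:,:,::-1])
E
```

```text
t3.12 [0.3815 0.266  0.3579] F [-0.4 -0.4  1. ] T [0.04 0.2  0.06] w0.0853 g0.0 j6 2.83
```

View pics/w1.png

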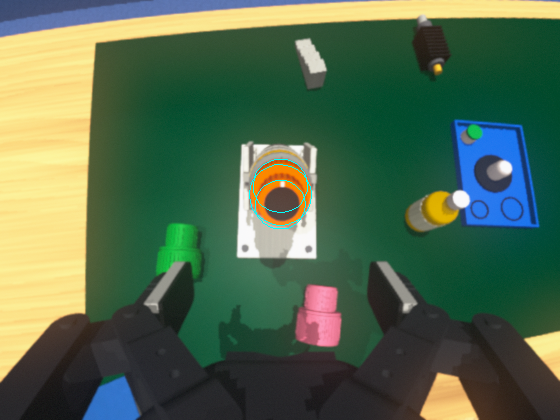

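The wrist view shows the cap at (281,195), black disc at (282,203), with my predicted rings lying on it. I'll refit with the wrist view added.

```bash
cat >> fit.py <<'E'
print("---3 cams")
c=pickle.load(open("w1.pkl","rb"));d["wrist"]=c
h,s,v=cv2.split(cv2.cvtColor(c["frame"],cv2.COLOR_RGB2HSV));m=(((h<=18)|(h>175))&(s>140)&(v>50)).astype(np.uint8)*255
roi=np.zeros_like(m);roi[140:250,230:330]=1;m=cv2.morphologyEx(m*roi,cv2.MORPH_CLOSE,np.ones((3,3),np.uint8))
k,l,s_,_=cv2.connectedComponentsWithStats(m);m=(l==1+np.argmax(s_[1:,4])).astype(np.uint8)*255
cs,_=cv2.findContours(m,cv2.RETR_EXTERNAL,2);cv2.drawContours(m,cs,-1,255,-1);print(m.sum()/255)
d["wrist"]["mask"]=cv2.GaussianBlur(m/255.,(0,0),.8)
N=("side","top","wrist");x0=q.x.copy()
for names in(N,("side","wrist"),("top","wrist")):
    w=minimize(lambda q:cost(np.r_[q[:3],.5236,q[3]],names),x0,method="Nelder-Mead",options=dict(initial_simplex=x0+np.vstack([np.zeros(4),np.diag([.004,.004,.004,.1])])))
    print(names,w.fun,w.x[:3],np.degrees(w.x[3]))
    if names==N: a=axis(.5236,w.x[3]);np.save("pose.npy",np.r_[w.x[:3],a]);print("knob",w.x[:3]+.063*a)
E
python3 fit.py
```

```text
side 1454.0
top 1182.0
disc [0.44922302 0.25263906 0.23505491]
27.7392823524164 [0.48916889 0.24746987 0.16773233 0.50798034 2.96984723] lean [ 29.10512951 170.15971197]
lean fixed 29.63050951758894 [0.48956151 0.24728818 0.16742992 2.96816725] 170.0634560945717
axis [-0.49250078  0.08627887  0.86602479] top [0.44966895 0.25427677 0.23757793] foot [0.56343663 0.23434635 0.0375262 ]
---3 cams
3158.0
('side', 'top', 'wrist') 98.10865138963942 [0.49171162 0.2469785  0.16467825] 170.97821083514148
knob [0.46060125 0.25191802 0.21923781]
('side', 'wrist') 57.89809383131394 [0.49203484 0.24673569 0.16389025] 171.3135077417515
('top', 'wrist') 72.40145656014744 [0.49227734 0.24774122 0.16309107] 172.7969267906361
```

```bash
python3 - <<'E'
from h import *
from workcell import bot,hand,vision
P=np.load("pose.npy");p,a=P[:3],P[3:]
q=jq(p,a,.12,-185);bot.goto_joints(q);st()
bot.servo_line(p+a*.067,velocity=.08);st("down")
c=vision.read_camera("side");A=c["frame"]
c=vision.read_camera("wrist");B=c["frame"]
hand.move_gripper(.0,25);o=st("closed")
Rt=R.from_quat(o["orientation"]);print("F tool",Rt.inv().apply(o["wrist_force"]))
cv2.imwrite("pics/g1.png",np.hstack([cv2.resize(A[190:320,190:330],(400,371),interpolation=2),cv2.resize(B[60:,40:520],(400,371))])[:,:,::-1])
E
```

```text
t3.67 [0.4327 0.2559 0.2687] F [-0.2 -0.4  0.1] T [ 0.06  0.19 -0.04] w0.0852 g0.0 j6 2.87
down t4.47 [0.4587 0.2524 0.2231] F [-0.2  0.2 -0.3] T [ 0.04  0.28 -0.01] w0.0853 g0.0 j6 2.92
closed t5.02 [0.4586 0.2523 0.223 ] F [-4.4 -0.4  6.1] T [-0.02  0.31 -0.04] w0.0456 g24.8 j6 2.92
F tool [-0.66709175  1.03086938 -7.44412237]
```

View pics/g1.png

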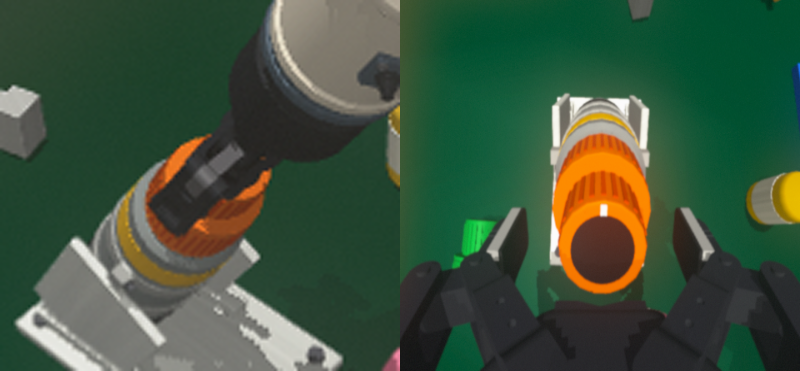

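Well centred, with low lateral force. Now the first stroke.

```bash
cat >> h.py <<'E'
def turn(p,a,h0,y0,y1,step=45):
    from workcell import bot
    for y in np.r_[np.arange(y0+step,y1,step),y1]:
        bot.goto_joints(jq(p,a,h0+.008*(y-y0)/360,y));o=st("yaw%d"%y)
        F=R.from_quat(o["orientation"]).inv().apply(o["wrist_force"]);T=R.from_quat(o["orientation"]).inv().apply(o["ft_torque"]);print("   tool F",np.round(F,1),"T",np.round(T,2))
        if np.linalg.norm(F)>30 or abs(T[2])>1.0: print("STOP");return False
    return True
E
python3 - <<'E'
from h import *
from workcell import vision
P=np.load("pose.npy");p,a=P[:3],P[3:]
turn(p,a,.067,-185,-50);cv2.imwrite("pics/t1.png",vision.read_camera("wrist")["frame"][60:,40:520,::-1])
E
```

```text
yaw-140 t5.79 [0.458  0.2522 0.2234] F [ 0.2  0.3 -1.4] T [0.01 0.32 0.03] w0.0456 g25.7 j6 2.14
   tool F [-0.1 -0.6  1.2] T [ 0.22 -0.23 -0.05]
yaw-95 t6.57 [0.4576 0.2524 0.2244] F [ 0.2  0.3 -0.6] T [ 0.06  0.37 -0.03] w0.0454 g25.7 j6 1.35
   tool F [ 0.3 -0.2  0.6] T [0.37 0.   0.03]
yaw-50 t7.34 [0.4571 0.2525 0.2252] F [-0.1 -0.4 -0.7] T [0.12 0.47 0.04] w0.0453 g25.7 j6 0.56
   tool F [ 0.  -0.6  0.6] T [ 0.28  0.4  -0.01]
```

View pics/t1.png

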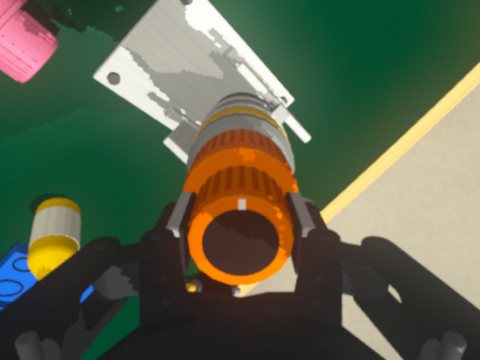

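The white mark kept its place between the jaws while the scene turned, so the cap turns with the gripper. I'll continue.

```bash
python3 - <<'E'
from h import *
from workcell import vision,hand,bot
P=np.load("pose.npy");p,a=P[:3],P[3:]
if turn(p,a,.067,-50,150,50) if False else turn(p,a,.067+.008*135/360,-50,150,50):
    h=.067+.008*335/360
    hand.move_gripper(.085);st("open")
    bot.goto_joints(jq(p,a,h,-185));st("back")
    hand.move_gripper(0,25);st("regrip")
    if turn(p,a,h,-185,40,45): cv2.imwrite("pics/t2.png",np.hstack([vision.read_camera("wrist")["frame"][100:,100:460],cv2.resize(vision.read_camera("side")["frame"][180:320,180:320],(320,320))])[:,:,::-1])
E
```

```text
yaw0 t8.23 [0.4565 0.2524 0.2261] F [-1.   0.2 -1.7] T [-0.    0.6  -0.01] w0.0453 g25.8 j6 -0.31
   tool F [1.7 0.3 0.9] T [ 0.01  0.59 -0.04]
yaw50 t9.07 [0.456  0.2525 0.2271] F [-1.   0.9 -1.8] T [ 0.06  0.68 -0.05] w0.0452 g25.8 j6 -1.18
   tool F [0.3 2.  1. ] T [-0.54  0.42  0.02]
yaw100 t9.92 [0.4556 0.2527 0.2283] F [ 0.7 -1.5 -1.2] T [-0.09  0.41 -0.08] w0.0453 g25.8 j6 -2.06
   tool F [1.4 0.3 1.5] T [-0.42  0.04 -0.01]
yaw150 t10.76 [0.455  0.2529 0.2292] F [-0.4  0.8 -2.2] T [ 0.03  0.32 -0.01] w0.0453 g25.9 j6 -2.93
   tool F [-1.7 -0.   1.7] T [-0.14 -0.29  0.  ]
open t11.23 [0.455  0.2529 0.2292] F [-0.4 -0.2 -0. ] T [-0.    0.23  0.03] w0.0853 g0.0 j6 -2.93
back t16.03 [0.4549 0.2528 0.2291] F [ 0.4 -0.5  0.4] T [0.06 0.23 0.01] w0.0852 g0.0 j6 2.91
regrip t16.48 [0.455  0.2529 0.2293] F [-0.7 -0.6  1.8] T [ 0.06  0.28 -0.06] w0.0455 g26.5 j6 2.91
yaw-140 t17.25 [0.4545 0.2529 0.2301] F [-0.7  0.   2.9] T [-0.07  0.14 -0.08] w0.0451 g26.5 j6 2.13
   tool F [ 0.5  0.7 -2.9] T [ 0.01 -0.18  0.02]
yaw-95 t18.02 [0.4542 0.2532 0.2311] F [-0.4 -0.   3. ] T [ 0.1  -0.14  0.02] w0.0450 g26.4 j6 1.34
   tool F [-0.1  1.2 -2.8] T [-0.13  0.11  0.05]
yaw-50 t18.80 [0.4534 0.2534 0.2318] F [-2.5  1.9  2.3] T [0.5  0.35 0.25] w0.0453 g26.6 j6 0.56
   tool F [ 1.9  0.3 -3.4] T [-0.09  0.65  0.01]
yaw-5 t19.57 [0.4526 0.2533 0.2324] F [-5.2  3.4  3.2] T [0.58 0.68 0.26] w0.0452 g26.8 j6 -0.23
   tool F [ 3.2  2.6 -5.6] T [-0.57  0.74  0.01]
yaw40 t20.35 [0.4518 0.2532 0.2331] F [-5.2  2.9  3.4] T [0.59 0.96 0.27] w0.0450 g26.8 j6 -1.02
   tool F [ 0.6  3.7 -5.8] T [-1.11  0.32 -0.02]
```

```bash
python3 - <<'E'
from h import *
from workcell import vision,hand,bot
P=np.load("pose.npy");p,a=P[:3],P[3:]
h=.067+.008*560/360+.0005
if turn(p,a,h,40,120,40):
    h+=.008*80/360
    bot.servo_line(p+a*(h+.006),velocity=.03);o=st("lift6")
    F=R.from_quat(o["orientation"]).inv().apply(o["wrist_force"]);print(F)
    cv2.imwrite("pics/t2.png",np.hstack([vision.read_camera("wrist")["frame"][100:,100:460],cv2.resize(vision.read_camera("side")["frame"][180:320,180:320],(320,320))])[:,:,::-1])
E
```

```text
yaw80 t21.16 [0.4514 0.2528 0.2342] F [-1.7 -0.6 -0.5] T [0.08 0.63 0.03] w0.0452 g26.5 j6 -1.72
   tool F [ 0.9  1.6 -0.3] T [-0.63  0.03 -0.03]
yaw120 t21.87 [0.4513 0.253  0.2352] F [-0.8 -0.9 -1. ] T [-0.13  0.41 -0.09] w0.0456 g26.3 j6 -2.42
   tool F [0.2 1.5 0.5] T [-0.43 -0.06 -0.02]
lift6 t22.22 [0.4482 0.2537 0.2408] F [-2.7 -1.8 -1.1] T [-0.33  0.62 -0.22] w0.0451 g26.4 j6 -2.42
[ 0.13590617  3.37324618 -0.24160343]
```

View pics/t2.png

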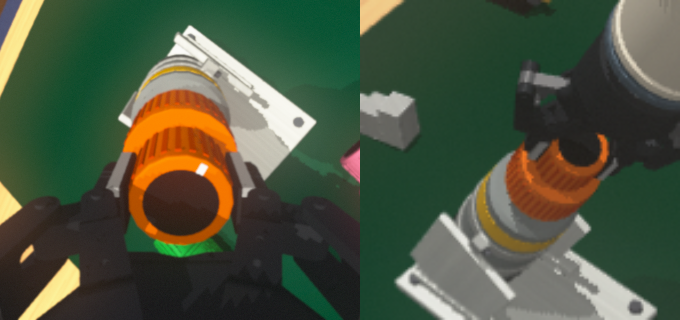

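The axial force is about 0 at 640° and the 6 mm lift went freely, so the cap is off the thread. Now lift it clear and carry.

```bash
python3 - <<'E'
from h import *
from workcell import vision,hand,bot
import pickle
P=np.load("pose.npy");p,a=P[:3],P[3:]
hand.move_gripper(0,40)
for h in(.11,.135):
    bot.servo_line(p+a*h,velocity=.06);o=st("lift")
    assert np.linalg.norm(o["wrist_force"])<25
bot.servo_line(p+a*.16+[0,0,.02],velocity=.1)
bot.reach([.5194,-.1582,.20],toolR(np.array([0,0,1.]),0).as_quat());st("over tray")
s=vision.read_camera("side");w=vision.read_camera("top");pickle.dump((s,w,vision.read_camera("wrist")),open("o1.pkl","wb"))
A=s["frame"][90:250,270:430];B=w["frame"][160:320,300:460]
cv2.imwrite("pics/o1.png",np.hstack([cv2.resize(x,(400,400),interpolation=2) for x in(A,B)])[:,:,::-1])
E
```

```text
lift t23.06 [0.4375 0.2561 0.2606] F [-0.2 -0.4 -1.5] T [ 0.11  0.35 -0.03] w0.0451 g43.4 j6 -2.45
lift t23.62 [0.425  0.2577 0.2819] F [ 0.2 -0.2 -2.2] T [ 0.08  0.32 -0.03] w0.0450 g43.4 j6 -2.47
over tray t25.85 [ 0.5195 -0.1574  0.2001] F [ 0.  -0.2 -2.1] T [-0.06  0.02  0.  ] w0.0446 g43.5 j6 -1.87
```

View pics/o1.png

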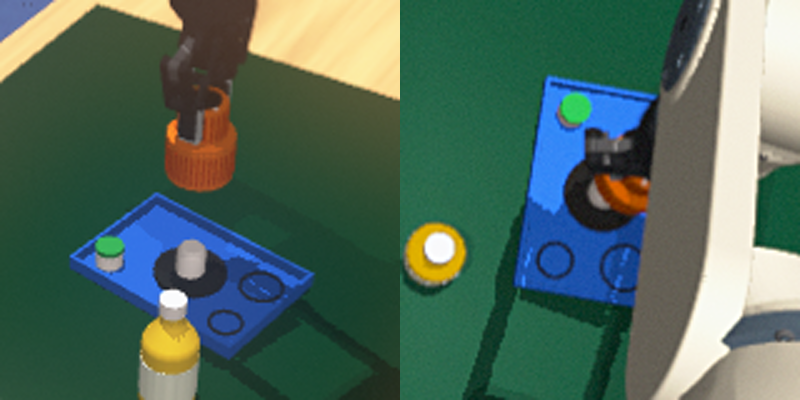

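The cap is held upright over the spigot. Lowering guarded.

```bash
python3 - <<'E'
from h import *
from workcell import vision,hand,bot
xy=[.5194,-.1582]
bot.servo_line([*xy,.118],velocity=.1);o=st("above")
cv2.imwrite("pics/d1.png",vision.read_camera("side")["frame"][110:240,270:430,::-1])
z=.118
while z>.064:
    z-=.003;bot.servo_line([*xy,z],velocity=.03);o=st("%.3f"%z)
    F=o["wrist_force"]
    if F[2]>4 or np.hypot(*F[:2])>6: print("contact");break
cv2.imwrite("pics/d2.png",vision.read_camera("side")["frame"][110:240,270:430,::-1])
i=[cv2.resize(cv2.imread(f"pics/d{k}.png"),(400,325),interpolation=2) for k in(1,2)];cv2.imwrite("pics/d.png",np.hstack(i))
E
```

```text
above t26.97 [ 0.5199 -0.1583  0.1185] F [ 0.9 -0.5 -1.3] T [-0.04  0.04  0.04] w0.0450 g43.5 j6 -1.87
0.115 t27.27 [ 0.5194 -0.1582  0.1151] F [ 0.4  1.  -1.8] T [0.03 0.05 0.04] w0.0448 g43.5 j6 -1.87
0.112 t27.52 [ 0.5192 -0.1582  0.1118] F [ 0.8  0.7 -1.2] T [ 0.02 -0.   -0.01] w0.0449 g43.5 j6 -1.87
0.109 t27.77 [ 0.5192 -0.1582  0.1088] F [-0.5  0.5 -1.2] T [ 0.02 -0.03  0.04] w0.0447 g43.5 j6 -1.87
0.106 t28.02 [ 0.5192 -0.1582  0.1058] F [-0.3 -0.3 -0.9] T [-0.03  0.02 -0.01] w0.0450 g43.5 j6 -1.87
0.103 t28.27 [ 0.5192 -0.1582  0.1028] F [ 0.7 -0.3 -1.2] T [-0.1  -0.02 -0.01] w0.0446 g43.5 j6 -1.87
0.100 t28.52 [ 0.5193 -0.1582  0.0998] F [-0.3  0.3 -1.3] T [ 0.01  0.01 -0.01] w0.0449 g43.5 j6 -1.87
0.097 t28.77 [ 0.5193 -0.1582  0.0968] F [-0.5  1.1 -1.1] T [-0.03 -0.    0.02] w0.0446 g43.5 j6 -1.87
0.094 t29.02 [ 0.5192 -0.1582  0.0938] F [ 0.4  0.2 -0.9] T [ 0.01  0.   -0.02] w0.0447 g43.5 j6 -1.87
0.091 t29.27 [ 0.5192 -0.1582  0.0908] F [-0.6 -0.1 -0.7] T [0. 0. 0.] w0.0449 g43.5 j6 -1.87
0.088 t29.52 [ 0.5193 -0.1582  0.0878] F [ 0.2  0.4 -1.4] T [ 0.   -0.02  0.02] w0.0450 g43.5 j6 -1.87
0.085 t29.77 [ 0.5193 -0.1582  0.0848] F [ 0.6  0.8 -0.9] T [-0.    0.06 -0.01] w0.0448 g43.5 j6 -1.87
0.082 t30.02 [ 0.5192 -0.1582  0.0818] F [-0.2  0.3 -1.7] T [-0.06 -0.04  0.02] w0.0451 g43.5 j6 -1.87
0.079 t30.27 [ 0.5193 -0.1582  0.0788] F [-0.2  0.6 -1.6] T [0.03 0.02 0.05] w0.0450 g43.5 j6 -1.87
0.076 t30.52 [ 0.5199 -0.1584  0.0764] F [-0.9 -1.   4.8] T [0.1  0.13 0.01] w0.0452 g43.9 j6 -1.87
contact
```

View pics/d.png

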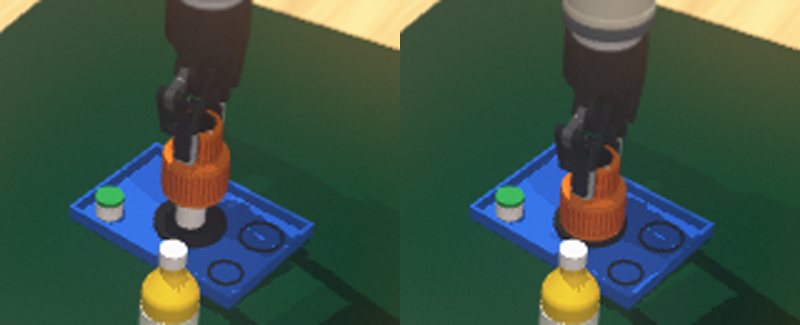

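The cap slid over the spigot with no side force and met the pad at TCP 0.076, the expected home height. A gentle press, then release and retreat.

```bash
python3 - <<'E'
from h import *
from workcell import vision,hand,bot
bot.servo_line([.5194,-.1582,.0755],velocity=.02);st("press")
hand.move_gripper(.052);st("loosened");hand.move_gripper(.085)
bot.servo_line([.5194,-.1582,.22],velocity=.1);bot.reach([.36,-.45,.28],toolR(np.array([0,0,1.]),0).as_quat());st("clear")
s=vision.read_camera("side");t=vision.read_camera("top")
f=s["frame"].copy();m=cv2.Canny((capmask(np.array([.5194,-.1582,.01]),np.array([0,0,1.]),s)*255).astype(np.uint8),50,150)
g=f.copy();g[m>0]=(0,255,255)
cr=[cv2.resize(x[130:250,280:400],(260,260),interpolation=2) for x in(f,g)]
cv2.imwrite("pics/e1.png",np.vstack([np.hstack([cv2.resize(s["frame"],(400,300)),cv2.resize(t["frame"],(400,300))]),np.hstack(cr+[np.zeros((260,280,3),np.uint8)])])[:,:,::-1])
E
```

```text
press t30.82 [ 0.5199 -0.1584  0.0763] F [-2.2 -0.  10.6] T [0.27 0.34 0.03] w0.0452 g44.5 j6 -1.87
loosened t31.06 [ 0.5193 -0.1582  0.0753] F [-0.5 -0.  -0.1] T [-0.05  0.04 -0.01] w0.0518 g0.0 j6 -1.87
clear t34.36 [ 0.3605 -0.4492  0.2796] F [ 0.5  0.3 -0.3] T [-0.01 -0.02 -0.04] w0.0851 g0.0 j6 -2.47
```

View pics/e1.png

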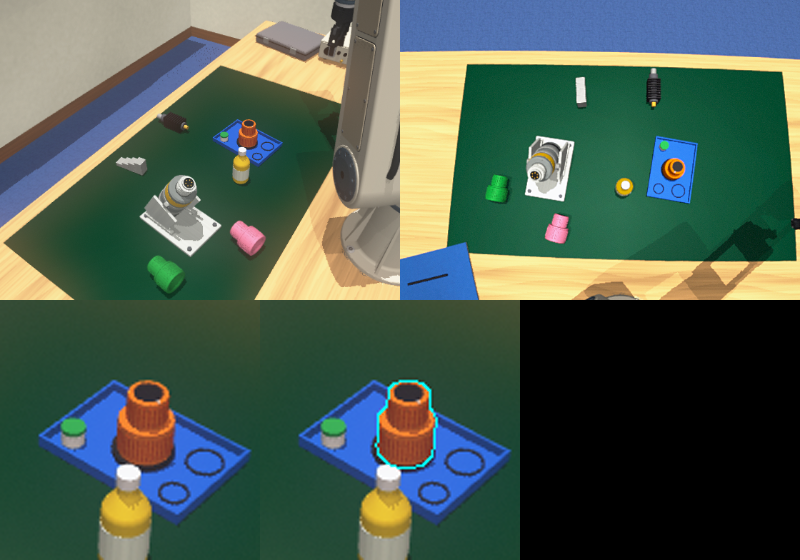

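The cap stands upright on the pad and its silhouette matches the home pose. The bottle, wedge and load have not moved, and the robot is clear.

```bash
python3 -c "
from workcell import hand_in;print(hand_in())"
```

```text
the job is handed in; nothing more can be done
None
```

The orange cap is unscrewed, lifted off along the canister's axis and parked mouth down, fully home on the tray's black pad; it is released, the bystanders look unmoved in the final pictures, and the job was handed in at about 34 s.

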